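# Clear the gully and offer up the girder span

### The arm

A 6-joint arm with a two-finger parallel gripper is mounted at the origin on the work surface. World frame = base frame: x ahead of the robot, y to its left, z up, the work surface at z = 0. Lengths are in m, angles in rad, forces in N, time in s.
With the tool pointing down it reaches from about 0.4 to 0.825 m from the base axis. Payload 7 kg.
Tool frame: the origin (TCP) lies at the very end of the fingers, on their centre line; the grasp point (between the pads) lies 19 mm behind it; z points along the fingers, y is the line along which they close (so a half turn about z gives the same grasp; the last joint's range is limited). The gripper opens to 88 mm and grips with 3 to 60 N. Pads are 19 mm wide; open, the fingers measure 130 mm over their backs; the gripper's body (78 mm by 193 mm) begins 47 mm behind the grasp point.
Start: joints at [1.599, 0.359, 0.012, 0, -1.224, -0.288], TCP at [0.173, 0.652, 0.227] pointing down, gripper open.
Joint ranges: [-3.07, 3.07], [-1.43, 2.12], [-1.02, 1.25], [-3.03, 1.67], [-3.05, -0], [-3.03, 3.03]. Speed limits (rad/s): [2.39, 2.39, 3.01, 3.14, 3.14, 3.14].

### API

Orientations are given as [roll, pitch, yaw] about the fixed x, y, z axes, in that order (R = Rz(yaw) Ry(pitch) Rx(roll)).
In Python, from station import arm gives the robot as it stands.
- The arm moves only by the tool step_arm, never from a script. Its argument "rows" is a list of rows, each a list of 5 numbers: the shift along the world's x, y, z in m, then the turn about the world's z in rad, then the finger opening in m, from 0 to 0.0876. In form: [[x, y, z, spin, gripper], ...]. A call has 1 to 20 rows; each row is the pose to reach, as a shift and turn from the pose commanded when the call began; what a row does not reach only later rows make up. A row lasts 1/10 s, in which the tool goes at most 50 mm and 8.59 degrees, less where a joint would pass 70% of its speed; a pose out of reach is approached as far as the arm can. A call with a gripper value outside its range is refused whole. The fingers move at their own pace and stop on an object; "newtons" is the grip in N (left out, the last holds). Time passes only in rows, so rows that repeat a pose let the fingers close. It gives the time, the measured TCP pose, the force, the opening and the grip force at its end, in the units of the state.
- arm.get_state(): the state, without advancing time (a new reading comes with each control period).
- arm.grab_frame(name): name is "scene" or "top" or "wrist"; returns a dict with "color" (480x640x3 uint8, blue, green, red), "vfov" (degrees; the focal length in pixels is half the picture's height over the tangent of half this angle, whatever the lens; pixels are square), "cx", "cy" (the principal point, pixels), "rvec" (rotation vector, rad) and "tvec" (3), from world to camera coordinates, as OpenCV has them. Camera axes: x right, y down, z forward; pixel columns grow to the right and rows downward; lengths in m; the calibration is good to about 2 mm. The wrist camera is an equidistant fisheye: a pixel r from the principal point sees the ray r / f radians off the axis. A picture is of the moment at which its call begins. There is no depth.
- arm.job_done(): hands the job in; it is judged then, once.
The state is a dict: "t": time; "q": joint angles; "qd": joint speeds; "joint_efforts": joint torques, N m; "eef_pos": TCP position; "ee_rot": TCP orientation; "force": force on the tool from outside, world axes, zero at the start; "moment": the same for the moment, N m; "width": finger opening in m; "gripper_force": force on a finger pad.
Only numpy, scipy, OpenCV 4.12 (cv2) and the standard library are available. Lean on these libraries where they do the work, as an engineer would, in place of code of your own. Each camera call takes 0.05 s, during which the arm holds its last target. There are 200 camera calls.

### The job

Stand the jar and the tin from the gully of the bridge section upright in the caddy's two empty cells, one in each. Then carry the girder span over the parked diesel and finish holding it still and level about a centimetre above its four bearing plates, in line with the track and centred between the abutments but not touching them, so that I can glue the plates: do not set it down or let go. Do not bang it into the stonework, and leave the train, trees, pickup, screwdriver and the other jar and tin as they are.

Things in the scene. Friction and masses are not known exactly. Their poses are not given: they have to be found in the camera images.
- bridge_site: Fixed bridge section, plywood base 440 x 130 x 12 mm; x along the track, z up, origin centre of its underside. Gully |x| < 94 mm, floor at z 12, between two concrete abutments 78 wide: seat shelf at z 62 from |x| 94 to 131, then a backwall to z 100. Behind it stone banks 86 wide, rail tops at z 110; thin signal mast on the +x bank at x 205, y 34, up to z 202.
- bearings (a point): Target: the midpoint of the four steel bearing plates (18 mm square, 4 thick, at x +-109, y +-17 mm on the seat shelves), level with their top faces, 66 mm above the section's underside; axes as the section's. Set home, the span's origin would be here; hovering, it is straight above.
- span: Loose dark plate-girder bridge span, 240 mm long (x), 0.32 kg +-25%, evenly spread: two girders 34 deep under a tie deck 54 wide (y) from 34 to 40 mm above the underside; rail tops at 44. Origin centre of the underside, z up; ends alike. Stands upright on the bench; grip it across the 54 mm deck at mid-length. 11 mm to spare at each end between the backwalls.
- jar: white plastic screw-lid jar, 44 mm diameter, 66 mm tall overall with a black lid; origin at the centre of its underside, z up its axis; 0.11 kg. It stands in the gully.
- tin: plain steel tin with a paper label, 36 mm diameter, 80 mm tall; origin at the centre of its underside, z up its axis; 0.09 kg. It stands in the gully.
- caddy: Fixed wooden tray 224 (x) x 64 (y) x 34 mm high, walls and floor 5 mm, four cells in a row along x, each about 50 x 54 mm, centres at x -82, -27, 27, 82 mm; the two middle cells are empty, the end ones hold another jar and tin. Origin centre of its underside, z up.
- siding: Fixed cork roadbed 460 x 80 mm with three-rail track along its x axis, origin at the centre of its underside, rail tops 15 mm up, buffer stop 39 mm high at its +x end. The diesel stands on it.
- diesel: Loose orange and black model diesel locomotive standing on the siding between span and bridge section, 324 mm long (x), 60 mm wide, 97 mm tall (112 mm above the bench with the track); origin centred at rail-top level; bystander, leave alone.
- pine_tall: loose model pine tree, free-standing on a 32 mm round foot; origin under the foot; bystander, leave alone; 150 mm tall, 72 mm wide.
- pine_mid: loose model pine tree, free-standing on a 32 mm round foot; origin under the foot; bystander, leave alone; 125 mm tall, 62 mm wide.
- pine_small: loose model pine tree, free-standing on a 32 mm round foot; origin under the foot; bystander, leave alone; 95 mm tall, 52 mm wide.
- pickup: Maroon model pickup truck, 108 x 40 x 37 mm, origin under its centre, x towards its bonnet; bystander, leave alone.
- screwdriver: Screwdriver 160 mm long lying on the bench along its x axis, handle to -x; bystander, leave alone.
- stock_jar: white plastic screw-lid jar, 44 mm diameter, 66 mm tall overall with a black lid; origin at the centre of its underside, z up its axis; 0.11 kg. It stands in the caddy cell at x = -82; bystander, leave alone.
- stock_tin: plain steel tin with a paper label, 36 mm diameter, 80 mm tall; origin at the centre of its underside, z up its axis; 0.09 kg. It stands in the caddy cell at x = 82; bystander, leave alone.
Things that resemble listed ones, but are neither listed nor needed, are in the scene too. What is shaped like the jar but blue or red is not meant.

How it is judged:
By the outcome, as a careful person would: the job done as asked, in the order asked, and still so for the second after the job is handed in, while the arm keeps its last pose, push and grip.
It also fails if it takes over 72 s, if anything falls off the work surface, if the arm or the gripper's body presses on something with over 40 N, if the wrist force passes 120 N, or if a joint passes its speed limit or range.

## Working session

There is one attempt and no reset: what is moved stays moved. The work goes in short steps, Python scripts to look and compute and a tool call to move; the robot and the scene stay as the last step left them, time stands still between calls to the robot, and variables do not carry over. Pictures are saved under pics/ and viewed, at most 10 in all, crops included, and the job is handed in when it is done.

Besides the shell and the picture viewer there is one more tool, called after ">>>" as a command line: name --pt "numbers of a row" for each row, then --argument value for the rest. step_arm: Moves the arm, as the interface text tells. Its arguments: {"type":"object","properties":{"rows":{"type":"array"},"newtons":{"type":"number"}},"required":["rows"]}

```bash
ls; mkdir -p pics; cat > h.py <<'E'
import numpy as np, cv2, pickle
from station import arm
def grab(n,tag):
    f=arm.grab_frame(n); cv2.imwrite(f'pics/{tag}.png',f['color']); pickle.dump(f,open(f'pics/{tag}.pkl','wb')); return f
def load(tag): return pickle.load(open(f'pics/{tag}.pkl','rb'))
def ray(f,u,v,fish=False):
    F=240/np.tan(np.radians(f['vfov'])/2); x=(u-f['cx'])/F; y=(v-f['cy'])/F
    if fish:
        r=np.hypot(x,y); s=np.sin(r)/max(r,1e-9); d=np.array([x*s,y*s,np.cos(r)])
    else: d=np.array([x,y,1.]); d/=np.linalg.norm(d)
    R,_=cv2.Rodrigues(np.array(f['rvec'],float)); return -R.T@np.ravel(f['tvec']),R.T@d
def atz(f,u,v,z,fish=False):
    c,d=ray(f,u,v,fish); return c+d*(z-c[2])/d[2]
def tri(*rs):
    A=0;b=0
    for c,d in rs:
        P=np.eye(3)-np.outer(d,d);A=A+P;b=b+P@c
    return np.linalg.solve(A,b)
def proj(f,p,fish=False):
    R,_=cv2.Rodrigues(np.array(f['rvec'],float)); q=R@np.asarray(p,float)+np.ravel(f['tvec'])
    F=240/np.tan(np.radians(f['vfov'])/2)
    if fish:
        r=np.hypot(q[0],q[1]); th=np.arctan2(r,q[2]); return f['cx']+F*th*q[0]/r, f['cy']+F*th*q[1]/r
    return f['cx']+F*q[0]/q[2], f['cy']+F*q[1]/q[2]
E
python3 - <<'E'
from h import *
for n in ['scene','top','wrist']:
    f=grab(n,n+'0'); print(n,f['vfov'],f['cx'],f['cy'],ray(f,f['cx'],f['cy']))
print(arm.get_state())
E
```

```text
pics
scene 46.175532573229 320.8626416971926 234.86782296059667 (array([0.90154849, 0.62213422, 1.17058324]), array([-0.27981825, -0.46598012, -0.83938327]))
top 51.10020079375762 313.09830757789985 244.43774689027512 (array([0.41345546, 0.0095657 , 1.18775105]), array([ 0.11807838, -0.01327093, -0.9929156 ]))
wrist 65.70646984690485 314.37857783634917 241.565711300714 (array([0.24675892, 0.63305015, 0.38426876]), array([-0.27076036,  0.07067299, -0.96004904]))
{'t': 0.15, 'q': array([ 1.59911007e+00,  3.59202706e-01,  1.12576336e-02, -2.27529867e-04,
       -1.22410393e+00, -2.88098653e-01]), 'qd': array([ 1.35724536e-03, -2.19070030e-03,  1.27969067e-03,  2.73485686e-03,
       -1.71615657e-03, -9.42447474e-05]), 'joint_efforts': array([ 4.68464568e-04, -5.83276999e+01,  2.93294942e+01,  7.00111941e+00,
        8.86313006e-03, -1.03539185e-04]), 'eef_pos': array([0.1733311 , 0.65197802, 0.22585042]), 'ee_rot': array([ 3.14033082e+00, -1.50845166e-04, -2.59862259e-01]), 'force': array([ 0.54934723, -0.33189868, -0.30886399]), 'moment': array([-0.02118937, -0.00312928,  0.00359956]), 'gripper_force': 0.0, 'width': 0.0877138123813478}
```

View pics/top0.png

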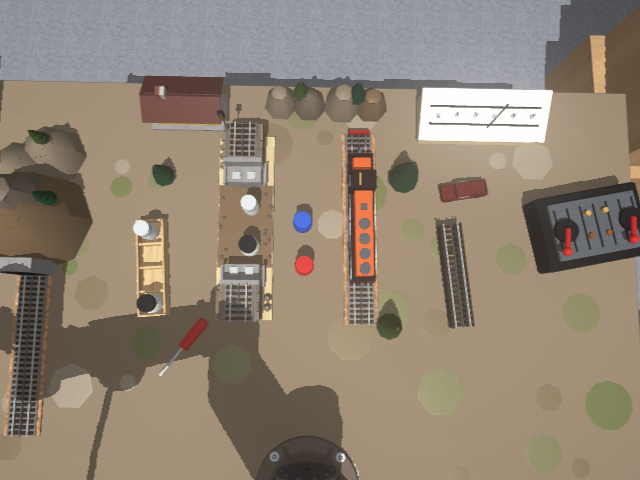

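View pics/scene0.png

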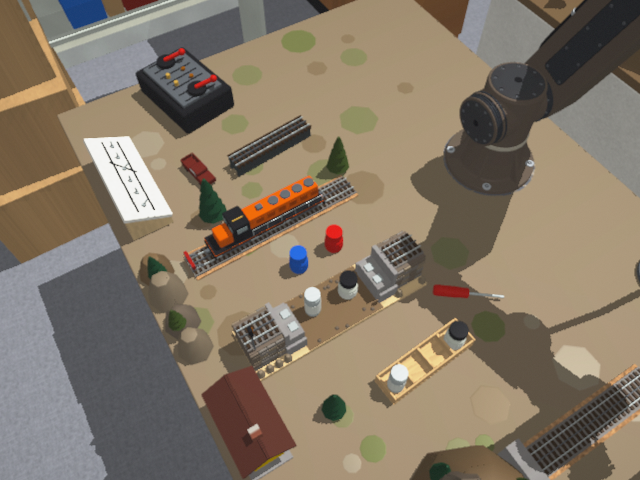

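```bash
python3 - <<'E'
from h import *
t=load('top0'); s=load('scene0')
print(proj(t,[0,0,0]),proj(s,[0,0,0]),proj(t,[.173,.652,.2]))
for p in [(246,220,.06),(455,272,.04),(362,215,.1),(249,203,.09),(248,245,.08),(151,267,.03),(302,221,.06)]: print(p,atz(t,*p).round(3))
a=t['color'][115:335,125:480]; cv2.imwrite('pics/c1.png',cv2.resize(a,None,fx=2.25,fy=2.25,interpolation=cv2.INTER_CUBIC))
w=load('wrist0')['color']; 
E
```

```text
(np.float64(306.3541851087183), np.float64(488.93876346442863)) (np.float64(487.5128821860379), np.float64(159.57416662676735)) (np.float64(-38.6071705505027), np.float64(427.2918482871768))
(246, 220, 0.06) [0.601 0.148 0.06 ]
(455, 272, 0.04) [ 0.492 -0.333  0.04 ]
(362, 215, 0.1) [ 0.61  -0.112  0.1  ]
(249, 203, 0.09) [0.634 0.139 0.09 ]
(248, 245, 0.08) [0.541 0.139 0.08 ]
(151, 267, 0.03) [0.492 0.366 0.03 ]
(302, 221, 0.06) [0.601 0.021 0.06 ]
```

View pics/wrist0.png

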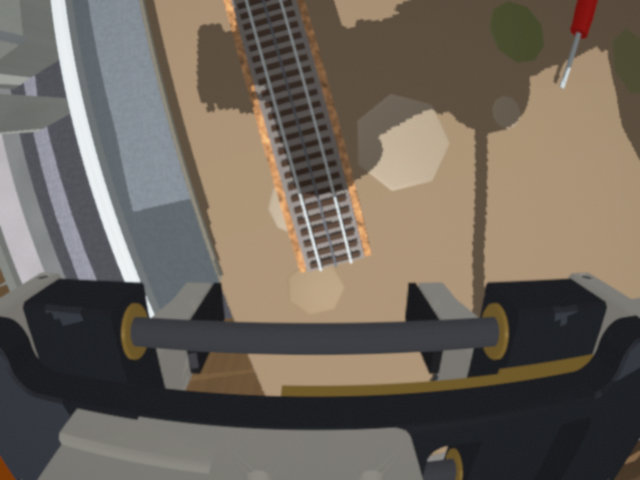

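>>> step_arm --pt "0.33 -0.4 0.12 0.26 0.0876" --pt "0.33 -0.4 0.12 0.26 0.0876" --pt "0.33 -0.4 0.12 0.26 0.0876" --pt "0.33 -0.4 0.12 0.26 0.0876" --pt "0.33 -0.4 0.12 0.26 0.0876" --pt "0.33 -0.4 0.12 0.26 0.0876" --pt "0.33 -0.4 0.12 0.26 0.0876" --pt "0.33 -0.4 0.12 0.26 0.0876" --pt "0.33 -0.4 0.12 0.26 0.0876" --pt "0.33 -0.4 0.12 0.26 0.0876" --pt "0.33 -0.4 0.12 0.26 0.0876" --pt "0.33 -0.4 0.12 0.26 0.0876" --pt "0.33 -0.4 0.12 0.26 0.0876" --pt "0.33 -0.4 0.12 0.26 0.0876"

```text
t: 1.55
eef_pos: [0.5029, 0.2527, 0.346]
ee_rot: [3.141, 0.001, 0.0]
force: [-0.6, 0.3, -0.0]
width: 0.0876
gripper_force: 0.0
```

```bash
python3 - <<'E'
from h import *
f=grab('wrist','w1'); print(arm.get_state()['eef_pos'],arm.get_state()['ee_rot'],ray(f,f['cx'],f['cy']))
E
```

```text
[0.50275212 0.25294706 0.34608014] [3.14125231e+00 7.43322235e-04 1.16840961e-03] (array([0.57893905, 0.25306372, 0.5045221 ]), array([-2.80671788e-01, -1.79093222e-04, -9.59803790e-01]))
```

View pics/w1.png

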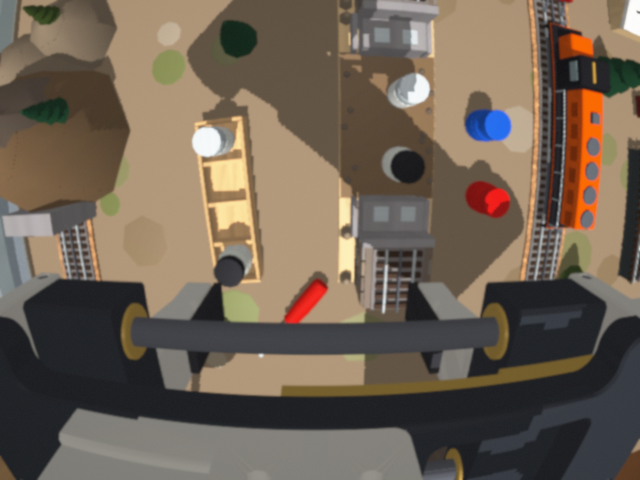

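>>> step_arm --pt "0 -0.05 -0.03 0 0.0876" --pt "0 -0.1 -0.06 0 0.0876" --pt "0 -0.11 -0.09 0 0.0876" --pt "0 -0.11 -0.09 0 0.0876" --pt "0 -0.11 -0.09 0 0.0876" --pt "0 -0.11 -0.09 0 0.0876"

```text
t: 2.2
eef_pos: [0.5041, 0.1437, 0.2578]
ee_rot: [-3.141, -0.002, 0.002]
force: [0.4, -0.2, 0.4]
width: 0.0875
gripper_force: 0.0
```

```bash
python3 - <<'E'
from h import *
f=grab('wrist','w2'); print(arm.get_state()['eef_pos'],arm.get_state()['ee_rot'],ray(f,f['cx'],f['cy']))
a=load('w1')['color'][60:290,180:445]; b=f['color'][0:300,30:430]
A=cv2.resize(a,None,fx=1.5,fy=1.5,interpolation=2)[:, :398]
o=np.zeros((600,800,3),np.uint8); o[:]=cv2.resize(b,(800,600),interpolation=2); cv2.imwrite('pics/c2.png',o)
E
```

```text
[0.50413033 0.14384033 0.25786128] [-3.14056528e+00 -2.05685994e-03  1.82723415e-03] (array([0.57972375, 0.14403939, 0.41644368]), array([-2.78118023e-01,  4.82105176e-04, -9.60546788e-01]))
```

View pics/c2.png

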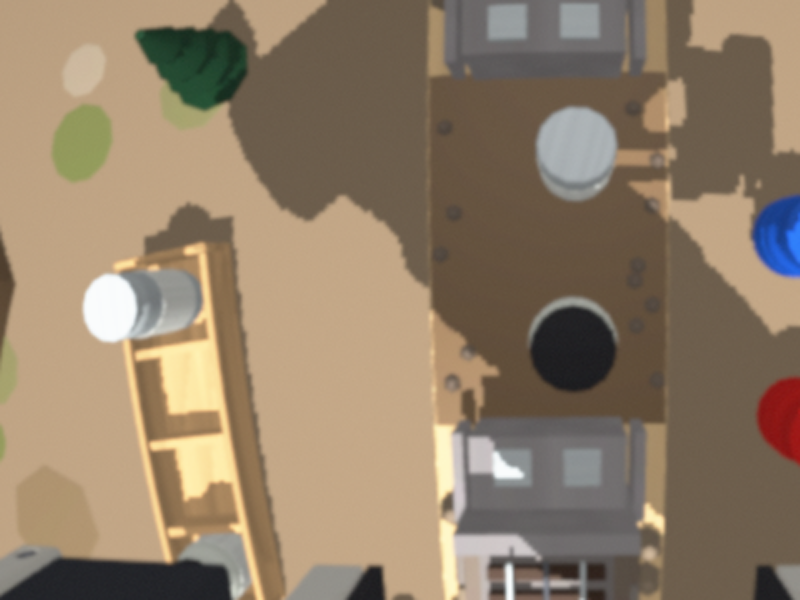

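```bash
python3 - <<'E'
from h import *
a=load('w1')['color'][55:290,180:445]; cv2.imwrite('pics/c3.png',cv2.resize(a,None,fx=2.5,fy=2.5,interpolation=2))
w2=load('w2'); w1=load('w1')
P=[atz(w2,u/2+30,v/2,.066,1) for u,v in [(508,22),(580,21),(513,467),(582,466)]]
print(np.round(P,4)); m=np.mean(P,0); d=(P[0]+P[1]-P[2]-P[3])/2; print(m,np.arctan2(d[1],d[0]),np.linalg.norm(d))
print('tin',atz(w2,318,73,.092,1),'jar',atz(w2,317,173,.078,1))
for u,v in [(138,354),(213,346),(150,443),(228,435),(168,530),(243,523),(117,263),(228,243)]: print(atz(w2,u/2+30,v/2,.034,1).round(4))
E
```

```text
[[0.7036 0.1731 0.066 ]
 [0.7037 0.1393 0.066 ]
 [0.4864 0.1715 0.066 ]
 [0.487  0.1378 0.066 ]]
[0.59515811 0.15543337 0.066     ] 0.007427060479216462 0.21694589727421848
tin [0.63600342 0.14136576 0.092     ] jar [0.54667937 0.14193811 0.078     ]
[0.5464 0.3939 0.034 ]
[0.5479 0.3421 0.034 ]
[0.4932 0.3919 0.034 ]
[0.497  0.3373 0.034 ]
[0.4388 0.3879 0.034 ]
[0.4444 0.3342 0.034 ]
[0.6008 0.4053 0.034 ]
[0.6044 0.3296 0.034 ]
```

View pics/c3.png

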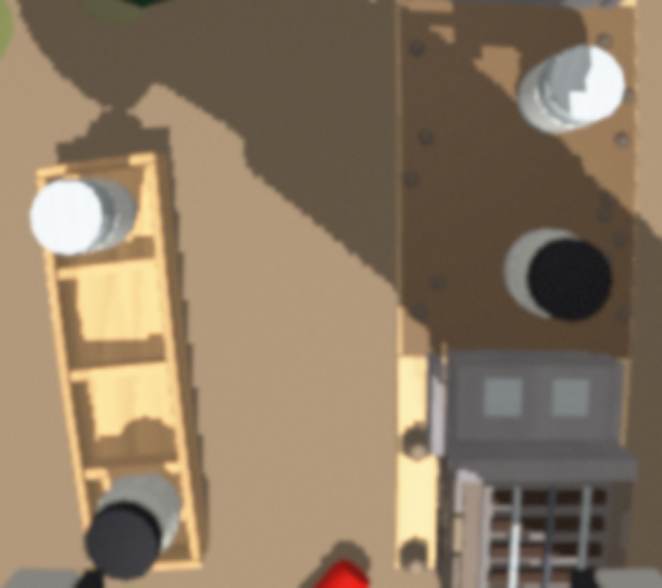

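```bash
python3 - <<'E'
from h import *
w2=load('w2'); w1=load('w1')
g=lambda u,v:(u/2.5+180,v/2.5+55)
k=lambda u,v:(u/2+30,v/2)
for n,a,b in [('tin',(588,82),(576,146)),('jar',(570,278),(574,346)),('pl1',(503,397),(513,467)),('pl2',(571,397),(582,466)),('d1L',(60,271),(138,354)),('d1R',(157,260),(213,346)),('d2L',(72,376),(150,443)),('d2R',(168,363),(228,435)),('d3L',(84,470),(168,530)),('d3R',(183,460),(243,523))]:
    r=[ray(w1,*g(*a),1),ray(w2,*k(*b),1)]; p=tri(*r)
    q=atz(w1,*g(*a),{'t':.092,'j':.078,'p':.066,'d':.034}[n[0]],1); print(n,p.round(4),q.round(4))
E
```

```text
tin [0.6361 0.1413 0.0938] [0.6368 0.1408 0.092 ]
jar [0.5457 0.1419 0.0706] [0.5459 0.1437 0.078 ]
pl1 [0.486  0.1715 0.0653] [0.486  0.1716 0.066 ]
pl2 [0.487  0.1377 0.0675] [0.4864 0.1372 0.066 ]
d1L [0.5461 0.3981 0.0275] [0.5469 0.3962 0.034 ]
d1R [0.549  0.3452 0.0282] [0.5508 0.3442 0.034 ]
d2L [0.4917 0.3932 0.032 ] [0.4911 0.3925 0.034 ]
d2R [0.4954 0.3417 0.0253] [0.4972 0.3401 0.034 ]
d3L [0.4376 0.3906 0.0297] [0.4393 0.3894 0.034 ]
d3R [0.4447 0.3342 0.0341] [0.4449 0.3342 0.034 ]
```

>>> step_arm --pt "0.042 -0.001 0 0 0.0876" --pt "0.042 -0.001 -0.05 0 0.0876" --pt "0.042 -0.001 -0.1 0 0.0876" --pt "0.042 -0.001 -0.14 0 0.0876" --pt "0.042 -0.001 -0.17 0 0.0876" --pt "0.042 -0.001 -0.19 0 0.0876" --pt "0.042 -0.001 -0.205 0 0.0876" --pt "0.042 -0.001 -0.211 0 0.0876" --pt "0.042 -0.001 -0.211 0 0.0876" --pt "0.042 -0.001 -0.211 0 0.0876"

```text
t: 3.25
eef_pos: [0.5462, 0.1422, 0.0466]
ee_rot: [-3.141, -0.001, 0.001]
force: [1.0, -0.5, -0.1]
width: 0.0876
gripper_force: 0.0
```

>>> step_arm --pt "0 0 0 0 0.03" --pt "0 0 0 0 0.03" --pt "0 0 0 0 0.03" --pt "0 0 0 0 0.03" --pt "0 0 0 0 0.03" --pt "0 0 0 0 0.03" --pt "0 0 0 0 0.03" --pt "0 0 0 0 0.03" --newtons 15

```text
t: 4.05
eef_pos: [0.5455, 0.1414, 0.0456]
ee_rot: [-3.142, -0.0, 0.0]
force: [-0.1, 0.1, 0.4]
width: 0.0422
gripper_force: 14.9
```

>>> step_arm --pt "0 0 0.03 0 0.03" --pt "0 0 0.07 0 0.03" --pt "0 0 0.12 0 0.03" --pt "-0.016 0.045 0.12 0 0.03" --pt "-0.032 0.09 0.12 0 0.03" --pt "-0.048 0.135 0.12 0 0.03" --pt "-0.064 0.18 0.12 0 0.03" --pt "-0.072 0.205 0.12 0.03 0.03" --pt "-0.078 0.222 0.12 0.07 0.03" --pt "-0.078 0.222 0.1 0.07 0.03" --pt "-0.078 0.222 0.06 0.07 0.03" --pt "-0.078 0.222 0.035 0.07 0.03" --pt "-0.078 0.222 0.033 0.07 0.03" --pt "-0.078 0.222 0.033 0.07 0.03"

```text
t: 5.45
eef_pos: [0.4677, 0.3628, 0.0785]
ee_rot: [3.14, 0.001, 0.071]
force: [0.9, -1.1, -0.9]
width: 0.042
gripper_force: 14.8
```

```bash
python3 - <<'E'
from h import *
s=grab('scene','s1'); t=grab('top','t1'); w=grab('wrist','w3'); print(arm.get_state()['eef_pos'],arm.get_state()['ee_rot'])
a=cv2.resize(w['color'][60:460,200:440],(360,600),interpolation=2); b=cv2.resize(s['color'][295:425,365:485],(440,477),interpolation=2)
o=np.zeros((600,800,3),np.uint8);o[:,:360]=a;o[:477,360:]=b;cv2.imwrite('pics/c4.png',o)
E
```

```text
[0.46832804 0.36406011 0.08031072] [-3.13967890e+00 -1.91914188e-03  7.03649173e-02]
```

View pics/c4.png

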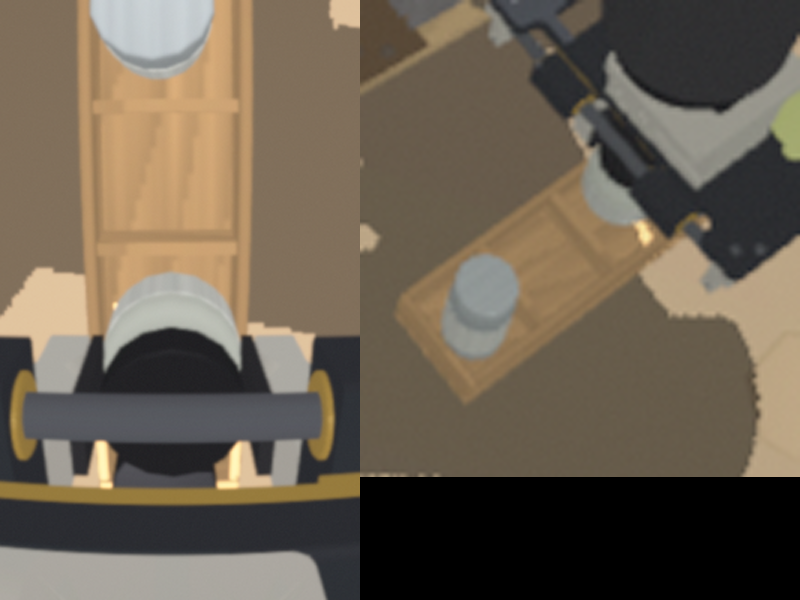

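```bash
python3 - <<'E'
from h import *
w=load('w3')
for u,v in [(94,104),(238,104),(97,242),(237,244)]: print(atz(w,u/1.5+200,v/1.5+60,.034,1).round(4))
E
```

```text
[0.5463 0.3981 0.034 ]
[0.5499 0.3459 0.034 ]
[0.4946 0.3945 0.034 ]
[0.4976 0.3415 0.034 ]
```

>>> step_arm --pt "0 0 -0.008 0 0.03" --pt "0 0 -0.016 0 0.03" --pt "0 0 -0.022 0 0.03" --pt "0 0 -0.022 0 0.03" --pt "0 0 -0.022 0 0.03"

```text
t: 6.1
eef_pos: [0.4673, 0.3632, 0.0563]
ee_rot: [3.141, 0.0, 0.07]
force: [0.3, -0.2, -0.3]
width: 0.0417
gripper_force: 14.8
```

>>> step_arm --pt "0.001 0.002 0 0 0.03" --pt "0.001 0.002 -0.008 0 0.03" --pt "0.001 0.002 -0.014 0 0.03" --pt "0.001 0.002 -0.0165 0 0.03" --pt "0.001 0.002 -0.0165 0 0.03" --pt "0.001 0.002 -0.0165 0 0.03"

```text
t: 6.7
eef_pos: [0.4685, 0.3653, 0.04]
ee_rot: [3.141, 0.0, 0.07]
force: [0.4, -0.7, -0.8]
width: 0.0422
gripper_force: 14.8
```

>>> step_arm --pt "0 0 -0.001 0 0.03" --pt "0 0 -0.002 0 0.03" --pt "0 0 -0.002 0 0.03" --pt "0 0 -0.002 0 0.03"

```text
t: 7.1
eef_pos: [0.4685, 0.3655, 0.0385]
ee_rot: [-3.141, -0.0, 0.07]
force: [-1.1, -0.3, 3.9]
width: 0.0419
gripper_force: 15.1
```

>>> step_arm --pt "0 0 0 0 0.0876" --pt "0 0 0 0 0.0876" --pt "0 0 0 0 0.0876" --pt "0 0 0 0 0.0876" --pt "0 0 0.02 0 0.0876" --pt "0 0 0.06 0 0.0876" --pt "0 0 0.1 0 0.0876" --pt "0.028 -0.037 0.11 0 0.0876" --pt "0.056 -0.074 0.11 -0.03 0.0876" --pt "0.084 -0.112 0.11 -0.07 0.0876" --pt "0.112 -0.15 0.11 -0.07 0.0876" --pt "0.14 -0.187 0.11 -0.07 0.0876" --pt "0.168 -0.224 0.11 -0.07 0.0876" --pt "0.168 -0.224 0.11 -0.07 0.0876" --pt "0.168 -0.224 0.08 -0.07 0.0876" --pt "0.168 -0.224 0.05 -0.07 0.0876" --pt "0.168 -0.224 0.03 -0.07 0.0876" --pt "0.168 -0.224 0.0215 -0.07 0.0876" --pt "0.168 -0.224 0.0215 -0.07 0.0876" --pt "0.168 -0.224 0.0215 -0.07 0.0876"

```text
t: 9.1
eef_pos: [0.637, 0.1418, 0.0605]
ee_rot: [-3.141, -0.001, 0.001]
force: [0.7, -0.2, 0.0]
width: 0.0874
gripper_force: 0.0
```

>>> step_arm --pt "0 0 0 0 0.025" --pt "0 0 0 0 0.025" --pt "0 0 0 0 0.025" --pt "0 0 0 0 0.025" --pt "0 0 0 0 0.025" --pt "0 0 0 0 0.025" --pt "0 0 0 0 0.025" --pt "0 0 0 0 0.025" --pt "0 0 0 0 0.025"

```text
t: 10.0
eef_pos: [0.6364, 0.1413, 0.0595]
ee_rot: [3.142, 0.0, 0.0]
force: [-0.0, 0.1, 0.0]
width: 0.0352
gripper_force: 15.0
```

>>> step_arm --pt "0 0 0.03 0 0.025" --pt "0 0 0.07 0 0.025" --pt "0 0 0.12 0 0.025" --pt "-0.02 0.042 0.12 0 0.025" --pt "-0.04 0.083 0.12 0 0.025" --pt "-0.06 0.125 0.12 0 0.025" --pt "-0.08 0.165 0.12 0 0.025" --pt "-0.1 0.205 0.12 0.03 0.025" --pt "-0.113 0.229 0.12 0.07 0.025" --pt "-0.113 0.229 0.12 0.07 0.025" --pt "-0.113 0.229 0.08 0.07 0.025" --pt "-0.113 0.229 0.04 0.07 0.025" --pt "-0.113 0.229 0.02 0.07 0.025" --pt "-0.113 0.229 0.01 0.07 0.025" --pt "-0.113 0.229 0.003 0.07 0.025" --pt "-0.113 0.229 -0.002 0.07 0.025" --pt "-0.113 0.229 -0.005 0.07 0.025" --pt "-0.113 0.229 -0.005 0.07 0.025"

```text
t: 11.8
eef_pos: [0.5237, 0.3705, 0.0551]
ee_rot: [-3.141, -0.001, 0.07]
force: [0.1, 0.6, -0.7]
width: 0.0353
gripper_force: 15.0
```

>>> step_arm --pt "0 0 -0.001 0 0.025" --pt "0 0 -0.002 0 0.025" --pt "0 0 -0.0025 0 0.025" --pt "0 0 -0.0025 0 0.025"

```text
t: 12.2
eef_pos: [0.5236, 0.3705, 0.0525]
ee_rot: [-3.141, -0.001, 0.07]
force: [-0.5, -0.3, 1.0]
width: 0.0351
gripper_force: 15.0
```

>>> step_arm --pt "0 0 -0.0005 0 0.0876" --pt "0 0 -0.0005 0 0.0876" --pt "0 0 -0.0005 0 0.0876" --pt "0 0 -0.0005 0 0.0876" --pt "0 0 0.03 0 0.0876" --pt "0 0 0.07 0 0.0876" --pt "0 0 0.12 0 0.0876" --pt "-0.03 0 0.15 0 0.0876" --pt "-0.06 0 0.19 0 0.0876" --pt "-0.09 0 0.2 0 0.0876" --pt "-0.09 0 0.2 0 0.0876" --pt "-0.09 0 0.2 0 0.0876"

```text
t: 13.4
eef_pos: [0.433, 0.3706, 0.2528]
ee_rot: [-3.14, -0.001, 0.071]
force: [0.2, 0.1, 0.1]
width: 0.0877
gripper_force: 0.0
```

```bash
python3 - <<'E'
from h import *
f=grab('wrist','w4'); print(arm.get_state()['eef_pos'])
E
```

```text
[0.43332122 0.37032941 0.25193445]
```

>>> step_arm --pt "0 -0.05 0.03 -0.04 0.0876" --pt "0 -0.1 0.06 -0.07 0.0876" --pt "0 -0.15 0.06 -0.07 0.0876" --pt "0 -0.2 0.06 -0.07 0.0876" --pt "0 -0.25 0.06 -0.07 0.0876" --pt "0 -0.3 0.06 -0.07 0.0876" --pt "0 -0.35 0.06 -0.07 0.0876" --pt "0 -0.4 0.06 -0.07 0.0876" --pt "0 -0.45 0.06 -0.07 0.0876" --pt "0 -0.5 0.06 -0.07 0.0876" --pt "0 -0.55 0.06 -0.07 0.0876" --pt "0 -0.6 0.06 -0.07 0.0876" --pt "0 -0.65 0.06 -0.07 0.0876" --pt "0 -0.65 0.06 -0.07 0.0876" --pt "0 -0.65 0.06 -0.07 0.0876"

```text
t: 14.95
eef_pos: [0.4328, -0.2825, 0.31]
ee_rot: [-3.141, 0.004, -0.005]
force: [-0.2, 0.3, -0.8]
width: 0.0879
gripper_force: 0.0
```

```bash
python3 - <<'E'
from h import *
f=grab('wrist','w5'); print(arm.get_state()['eef_pos'],arm.get_state()['ee_rot'])
w=load('w4')
o=np.zeros((600,800,3),np.uint8)
o[:,:300]=cv2.resize(w['color'][0:300,240:390],(300,600),interpolation=2)
o[:,300:]=cv2.resize(f['color'][0:300,150:400],(500,600),interpolation=2);cv2.imwrite('pics/c5.png',o)
E
```

```text
[ 0.43295228 -0.2812274   0.31032989] [-3.14082526  0.0032864  -0.00347279]
```

View pics/c5.png

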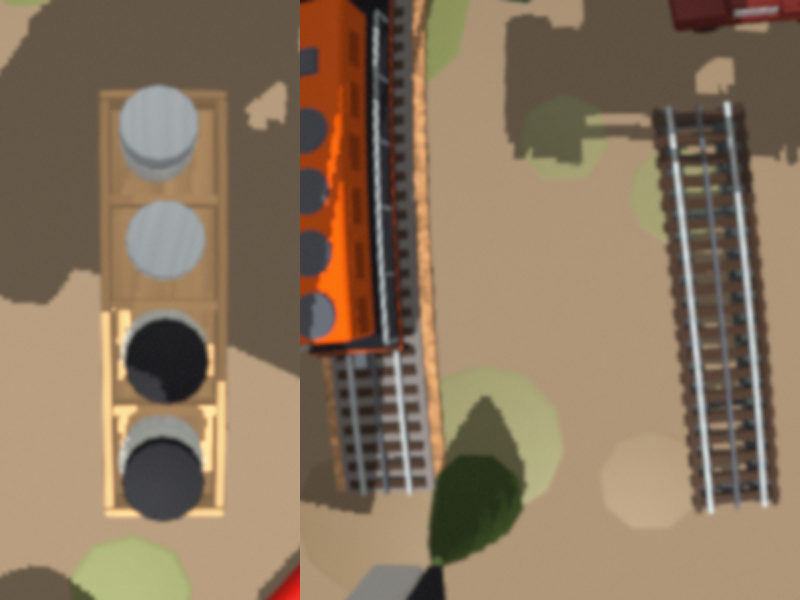

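```bash
python3 - <<'E'
from h import *
w=load('w5'); t=load('top0')
C=[(655,110),(745,107),(696,508),(777,500)]; T=[(437,219),(456,219),(452,327),(473,326)]
P=[]
for a,b in zip(C,T):
    u,v=(a[0]-300)/2+150,a[1]/2
    p=atz(w,u,v,.04,1);P.append(p); print(p.round(4),tri(ray(w,u,v,1),ray(t,*b)).round(4))
P=np.array(P);m=P.mean(0);d=(P[0]+P[1]-P[2]-P[3])/2;print(m,np.linalg.norm(d),np.arctan2(d[1],d[0]),np.linalg.norm(P[0]-P[1]),np.linalg.norm(P[2]-P[3]))
E
```

```text
[ 0.6026 -0.2976  0.04  ] [ 0.6146 -0.2996  0.0097]
[ 0.6059 -0.349   0.04  ] [ 0.6292 -0.3642 -0.0523]
[ 0.3667 -0.3226  0.04  ] [ 0.3674 -0.3227  0.0426]
[ 0.3715 -0.3726  0.04  ] [ 0.3698 -0.3737  0.0344]
[ 0.48670202 -0.33544341  0.04      ] 0.2363873899253158 0.1029007764986681 0.05150957236589664 0.05020699666110993
```

>>> step_arm --pt "-0.01 -0.03 -0.03 0.05 0.0876" --pt "-0.02 -0.055 -0.06 0.105 0.0876" --pt "-0.02 -0.055 -0.09 0.105 0.0876" --pt "-0.02 -0.055 -0.09 0.105 0.0876" --pt "-0.02 -0.055 -0.09 0.105 0.0876"

```text
t: 15.5
eef_pos: [0.4137, -0.3343, 0.2224]
ee_rot: [3.142, 0.001, 0.106]
force: [0.3, 0.5, 1.1]
width: 0.0874
gripper_force: 0.0
```

```bash
python3 - <<'E'
from h import *
f=grab('wrist','w6'); print(arm.get_state()['eef_pos'],arm.get_state()['ee_rot'])
cv2.imwrite('pics/c6.png',cv2.resize(f['color'][0:300,150:450],(600,600),interpolation=2))
E
```

```text
[ 0.41443907 -0.33445909  0.22347131] [ 3.14047557e+00 -8.63496074e-04  1.06486422e-01]
```

View pics/c6.png

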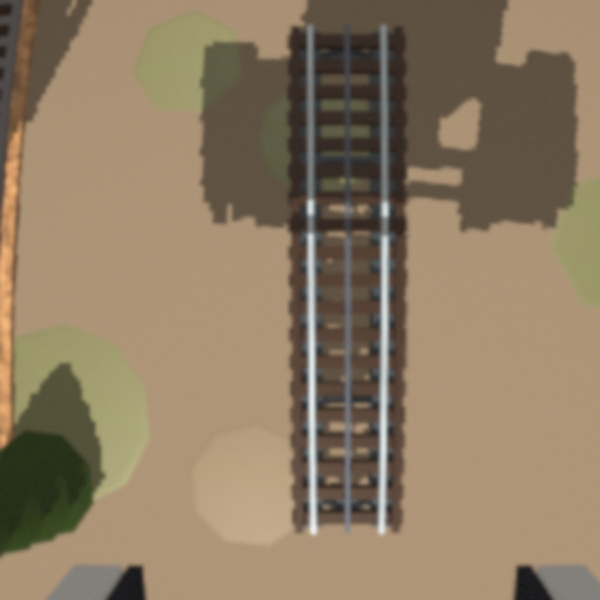

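```bash
python3 - <<'E'
from h import *
w=load('w5'); x=load('w6')
C=[(655,110),(745,107),(696,508),(777,500)]; D=[(290,27),(406,27),(293,531),(402,531)]
P=[]
for a,b in zip(C,D):
    r1=ray(w,(a[0]-300)/2+150,a[1]/2,1);k=(b[0]/2+150,b[1]/2)
    p=atz(x,*k,.04,1);P.append(p); print(p.round(4),tri(r1,ray(x,*k,1)).round(4))
P=np.array(P);m=P.mean(0);d=(P[0]+P[1]-P[2]-P[3])/2;print(m,np.linalg.norm(d),np.arctan2(d[1],d[0]),np.linalg.norm(P[0]-P[1]),np.linalg.norm(P[2]-P[3]))
Q=[atz(x,u/2+150,v/2,.044,1) for u,v in [(311,25),(384,25),(314,534),(382,534)]];print(np.mean(Q,0),np.linalg.norm(Q[0]+Q[1]-Q[2]-Q[3])/2)
E
```

```text
[ 0.6034 -0.296   0.04  ] [ 0.6002 -0.2971  0.0502]
[ 0.6096 -0.3485  0.04  ] [ 0.6017 -0.3465  0.061 ]
[ 0.3641 -0.3217  0.04  ] [ 0.3707 -0.3215  0.0549]
[ 0.3697 -0.3747  0.04  ] [ 0.3653 -0.3764  0.0241]
[ 0.48671871 -0.33520334  0.04      ] 0.2410036839317536 0.1076645226715255 0.05289809837474514 0.05329738851745704
[ 0.48636661 -0.33512055  0.044     ] 0.2404422351723895
```

>>> step_arm --pt "0.04 0 0 0 0.0876" --pt "0.073 0 -0.03 0 0.0876" --pt "0.073 0 -0.08 0 0.0876" --pt "0.073 0 -0.12 0 0.0876" --pt "0.073 0 -0.16 0 0.0876" --pt "0.073 0 -0.185 0 0.0876" --pt "0.073 0 -0.2 0 0.0876" --pt "0.073 0 -0.204 0 0.0876" --pt "0.073 0 -0.204 0 0.0876" --pt "0.073 0 -0.204 0 0.0876"

```text
t: 16.55
eef_pos: [0.488, -0.3349, 0.0198]
ee_rot: [3.14, -0.003, 0.106]
force: [0.7, -0.5, -0.2]
width: 0.088
gripper_force: 0.0
```

>>> step_arm --pt "0 0 0 0 0.04" --pt "0 0 0 0 0.04" --pt "0 0 0 0 0.04" --pt "0 0 0 0 0.04" --pt "0 0 0 0 0.04" --pt "0 0 0 0 0.04" --newtons 40

```text
t: 17.15
eef_pos: [0.4864, -0.3348, 0.0182]
ee_rot: [3.141, -0.0, 0.105]
force: [-1.0, 0.4, 2.3]
width: 0.0528
gripper_force: 40.0
```

>>> step_arm --pt "0 0 0.005 0 0.04" --pt "0 0 0.015 0 0.04" --pt "0 0 0.03 0 0.04" --pt "0 0 0.03 0 0.04" --pt "0 0 0.03 0 0.04"

```text
t: 17.65
eef_pos: [0.4865, -0.3346, 0.0484]
ee_rot: [3.141, -0.001, 0.105]
force: [0.0, 0.1, -4.7]
width: 0.0529
gripper_force: 40.0
```

```bash
python3 - <<'E'
from h import *
s=arm.get_state(); print(s['force'],s['moment'],s['eef_pos'],s['width'])
f=grab('wrist','w7')
E
```

```text
[ 0.0323422   0.14131438 -4.6686565 ] [ 0.04881628  0.04537479 -0.02953297] [ 0.48654205 -0.33460539  0.04839418] 0.052893426105510094
```

>>> step_arm --pt "0 0 0.02 0 0.04" --pt "0 0 0.05 0 0.04" --pt "0 0 0.09 0 0.04" --pt "0 0 0.13 0 0.04" --pt "0 0 0.16 0 0.04" --pt "0 0 0.175 0 0.04" --pt "0.004 0.018 0.18 0 0.04" --pt "0.011 0.05 0.18 0 0.04" --pt "0.019 0.085 0.18 0 0.04" --pt "0.027 0.12 0.18 -0.01 0.04" --pt "0.035 0.155 0.18 -0.03 0.04" --pt "0.042 0.19 0.18 -0.045 0.04" --pt "0.05 0.225 0.18 -0.06 0.04" --pt "0.058 0.26 0.18 -0.075 0.04" --pt "0.066 0.295 0.18 -0.085 0.04" --pt "0.073 0.33 0.18 -0.095 0.04" --pt "0.081 0.365 0.18 -0.099 0.04" --pt "0.089 0.4 0.18 -0.099 0.04" --pt "0.097 0.435 0.18 -0.099 0.04" --pt "0.101 0.452 0.18 -0.099 0.04"

```text
t: 19.7
eef_pos: [0.5874, 0.1198, 0.2268]
ee_rot: [3.141, 0.001, 0.008]
force: [0.3, -0.2, -3.2]
width: 0.0534
gripper_force: 40.0
```

>>> step_arm --pt "0.005 0.022 0 0 0.04" --pt "0.008 0.036 0 0 0.04" --pt "0.009 0.0385 0 0 0.04" --pt "0.009 0.0385 0 0 0.04" --pt "0.009 0.0385 -0.02 0 0.04" --pt "0.009 0.0385 -0.05 0 0.04" --pt "0.009 0.0385 -0.07 0 0.04" --pt "0.009 0.0385 -0.078 0 0.04" --pt "0.009 0.0385 -0.078 0 0.04" --pt "0.009 0.0385 -0.078 0 0.04"

```text
t: 20.7
eef_pos: [0.5971, 0.1556, 0.1512]
ee_rot: [-3.141, -0.001, 0.006]
force: [0.7, 0.6, -4.0]
width: 0.053
gripper_force: 40.0
```

```bash
python3 - <<'E'
from h import *
s=arm.get_state(); print(s['force'],s['moment'],s['eef_pos'],s['ee_rot'],s['width'])
f=grab('wrist','w8');t=grab('top','t8');c=grab('scene','s8')
o=np.zeros((600,800,3),np.uint8)
o[:300,:400]=cv2.resize(f['color'][0:300,120:520],(400,300))
o[:300,400:]=cv2.resize(t['color'][110:260,180:380],(400,300),interpolation=2)
o[300:,:]=cv2.resize(c['color'][215:365,180:580],(800,300),interpolation=2)
cv2.imwrite('pics/c8.png',o)
# mean pixel change of the span's rail in hand at near vs lifted: level check
a=load('w7')['color'].astype(int)
E
```

```text
[ 0.71024866  0.61719761 -3.99948973] [-0.03249396 -0.08846865  0.01102665] [0.59713297 0.15562307 0.15123657] [-3.14127723e+00 -1.46656435e-03  6.00175597e-03] 0.05296598184191568
```

>>> step_arm --pt "-0.001 0 -0.008 0 0.04" --pt "-0.001 0 -0.018 0 0.04" --pt "-0.001 0 -0.028 0 0.04" --pt "-0.001 0 -0.038 0 0.04" --pt "-0.001 0 -0.047 0 0.04" --pt "-0.001 0 -0.053 0 0.04" --pt "-0.001 0 -0.056 0 0.04" --pt "-0.001 0 -0.056 0 0.04" --pt "-0.001 0 -0.056 0 0.04" --pt "-0.001 0 -0.056 0 0.04"

```text
t: 21.85
eef_pos: [0.5957, 0.156, 0.0946]
ee_rot: [-3.141, -0.001, 0.006]
force: [0.3, -0.0, -3.4]
width: 0.0532
gripper_force: 40.0
```

```bash
python3 - <<'E'
from h import *
s=arm.get_state(); print(s['force'],s['moment'],s['eef_pos'],s['ee_rot'],s['width'],s['qd'].round(3))
f=grab('wrist','w9');t=grab('top','t9');c=grab('scene','s9')
o=np.zeros((600,800,3),np.uint8)
# wrist 2x: cols 240-400, rows 0-290
o[:580,:320]=cv2.resize(f['color'][0:290,240:400],(320,580),interpolation=2)
# top 3x
o[:300,320:]=cv2.resize(t['color'][130:230,190:350],(480,300),interpolation=2)
o[300:,320:]=cv2.resize(c['color'][230:355,240:440],(480,300),interpolation=2)
cv2.imwrite('pics/c9.png',o)
E
```

```text
[ 0.26559127 -0.03051158 -3.42322644] [-0.05237526 -0.00023682  0.01330074] [0.59572533 0.15599272 0.09458116] [-3.14121572e+00 -8.12492990e-04  6.30299374e-03] 0.05319996242666612 [-0.001 -0.002 -0.001 -0.002  0.     0.   ]
```

View pics/c9.png

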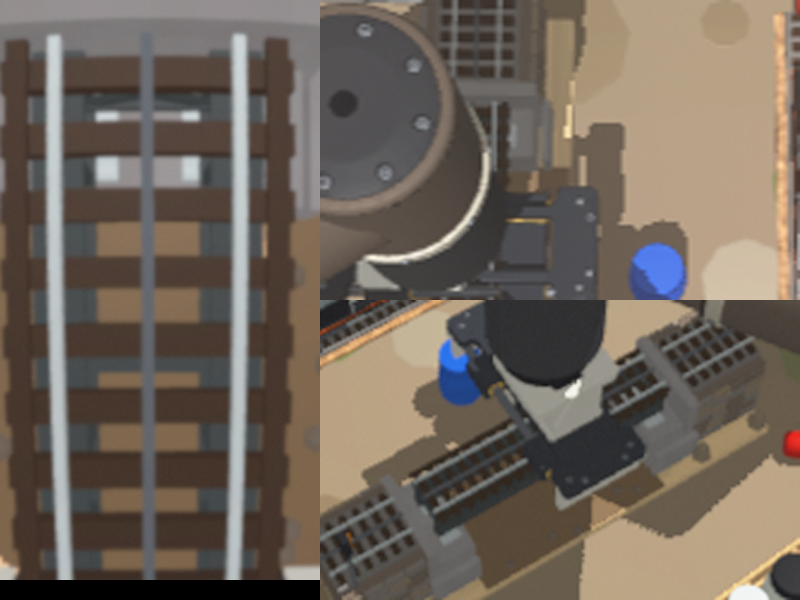

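```bash
python3 - <<'E'
from h import *
f=load('w9'); c=load('s9')
o=np.array([.5952,.1556]);ya=.007;U=.076
def W(x,y,z): return [o[0]+x*np.cos(ya)-y*np.sin(ya),o[1]+x*np.sin(ya)+y*np.cos(ya),z]
p=lambda x,y,z:((np.array(proj(f,W(x,y,z),1))-[240,0])*2).round(1)
for n,a in [('deck+L',(.12,.027,U+.04)),('deck+R',(.12,-.027,U+.04)),('midrail+',(.12,0,U+.044)),('deck0.03L',(.03,.027,U+.04)),('deck.03R',(.03,-.027,U+.04)),('plLin far',(.118,.008,.066)),('plLin near',(.1,.008,.066)),('plRin far',(.118,-.008,.066)),('plRin near',(.1,-.008,.066)),('bw top',(.131,0,.1))]: print(n,p(*a))
for z in (.106,.111,.116,.121,.126): print(z,[p(.12,s*.027,z) for s in (1,-1)])
E=np.array([np.mean([atz(f,u/2+240,40/2,.116,1) for u in (5,292)],0)]);print(E)
q=lambda x,y,z:((np.array(proj(c,W(x,y,z)))-[240,230])*2.4+[320,300]).round(1)
print('scene',[q(s*.12,y,U+.04) for s in (1,-1) for y in (.027,-.027)],[q(s*.12,.02,U) for s in (1,-1)])
np.save('/tmp/x',0)
for n,x in (('bwtop+',.131),('bwtop-',-.131)): print(n,q(x,.039,.1),q(x,-.039,.1))
E
```

```text
deck+L [ 5.9 49.1]
deck+R [298.1  49.3]
midrail+ [152.2  37.4]
deck0.03L [ 15.1 514.8]
deck.03R [289.2 514.6]
plLin far [119.1 110.3]
plLin near [119.1 179.6]
plRin far [183.7 110.4]
plRin near [183.8 179.6]
bw top [151.8  18.1]
0.106 [array([15.2, 63. ]), array([288.5,  63.1])]
0.111 [array([10.7, 56.2]), array([293.2,  56.4])]
0.116 [array([ 5.9, 49.1]), array([298.1,  49.3])]
0.121 [array([ 0.8, 41.4]), array([303.4,  41.7])]
0.126 [array([-4.6, 33.3]), array([309.1,  33.6])]
[[0.71704401 0.15712169 0.116     ]]
scene [array([437.4, 521.5]), array([406.2, 472.4]), array([669.8, 391.1]), array([635.6, 347.3])] [array([435.7, 534.2]), array([661.4, 406.9])]
bwtop+ [434.2 546.7] [389.8 476. ]
bwtop- [685.8 404.1] [636.8 341.6]
```

```bash
python3 - <<'E'
from h import *
from scipy.optimize import least_squares
def rails(f,rows,uc):
    out=[]
    g=f['color'].astype(float).mean(2); g=cv2.GaussianBlur(g,(1,5),0)
    for v in rows:
        r=[]
        for lo,hi in uc(v):
            s=g[v,lo:hi]; w=np.clip(s-s.max()*.75,0,None); r.append((w*np.arange(lo,hi)).sum()/w.sum())
        out.append((v,*r))
    return np.array(out)
f=load('w9'); R=rails(f,range(25,285,5),lambda v:[(262,278),(350,364)])
z0=.076+.044
def res(p,R,f,gauge):
    # rails: centre y0, yaw, height zc at x=.595, pitch slope
    y0,ya,zc,sl=p; e=[]
    for v,a,b in R:
        for u,s in ((a,1),(b,-1)):
            c,d=ray(f,u,v,1)
            # intersect with plane z=zc+sl*(x-.595)
            t=(zc+sl*(c[0]-XC)-c[2])/(d[2]-sl*d[0]); q=c+t*d
            e.append((q[1]-(y0+np.tan(ya)*(q[0]-XC)+s*gauge/2))*1e3)
    return np.array(e)
# gauge from the bench view w6: level at .044
w=load('w6'); L=rails(w,range(20,98,4),lambda v:[(299,313),(335,349)]); L=np.vstack([L,rails(w,range(125,262,5),lambda v:[(300,314),(334,348)])])
XC=.4865
from functools import partial
s6=least_squares(lambda p:res((p[0],p[1],.044,p[3]),L,w,p[2]),[-.335,.107,.034,0],loss='soft_l1'); print('bench y,yaw,gauge,slope',s6.x,np.abs(s6.fun).mean())
XC=.5952
s9=least_squares(lambda p:res(p,R,f,s6.x[2]),[.156,.007,.12,0],loss='soft_l1'); print('hover y,yaw,z rail,slope',s9.x,np.abs(s9.fun).mean())
t=(s9.x[2]-0)
print('x end',atz(f,148/2+240,17,s9.x[2]+s9.x[3]*.12,1),atz(f,148/2+240,20,s9.x[2]-.004+s9.x[3]*.12,1))
E
```

```text
bench y,yaw,gauge,slope [-0.33441876  0.10926875  0.03319133 -0.00835943] 0.05323260076966404
hover y,yaw,z rail,slope [0.1563472  0.0103111  0.11873181 0.00402171] 0.01765494403327619
x end [0.71613879 0.15719705 0.11921442] [0.71623658 0.15720415 0.11521442]
```

>>> step_arm --pt "-0.001 -0.001 0.0005 -0.002 0.04" --pt "-0.001 -0.001 0.0005 -0.002 0.04" --pt "-0.001 -0.001 0.0005 -0.002 0.04" --pt "-0.001 -0.001 0.0005 -0.002 0.04" --pt "-0.001 -0.001 0.0005 -0.002 0.04" --pt "-0.001 -0.001 0.0005 -0.002 0.04"

```text
t: 22.6
eef_pos: [0.5944, 0.1548, 0.0945]
ee_rot: [-3.142, -0.0, 0.004]
force: [-0.2, 0.1, -3.5]
width: 0.0532
gripper_force: 40.0
```

```bash
python3 - <<'E'
from h import *
s=arm.get_state(); print(s['eef_pos'],s['force'],s['gripper_force'],np.abs(s['qd']).max())
print(arm.job_done())
E
```

```text
[0.59443102 0.15484059 0.09454975] [-0.17207493  0.08160087 -3.45992552] 39.996739625930786 0.0012708280718761206
the job is handed in; nothing more can be done
None
```

The jar and tin stand upright in the caddy's two middle cells, and the arm is holding the span still and level to within half a degree, about 1 cm above its bearing plates and within about 1 mm of centre by the camera; I handed the job in at 22.6 s.

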